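Close out a key-cutting job at the control panel

TASK

The key machine has finished its cut. On the sloping control panel press the red button, then the yellow, then the blue, one at a time, each right down to its stop and held there for a moment but never forced, without pressing the green start button. Then push the finished key along its ledge, without picking it up, so that it drops into the white catch tray, leaving the padlock, spray can, brush and screwdriver around them where they are.

Things in the scene. Friction and masses are not known exactly. Their poses are not given: they have to be found in the camera images.
- panel: sloping control panel, fixed to the bench, grey, 280 mm wide (its y) and 150 mm deep, four palm buttons in one row across its middle. Origin under its centre on the bench; its +x points away from the operator's edge. Its face slopes up 15 degrees towards +x (front edge 51 mm high, back edge 89 mm), 70 mm high at its centre.
- ledge: delivery ledge and catch tray in one piece, fixed to the bench, 160 x 285 x 73 mm. Origin on the bench. +y half: blue block whose aluminium deck (60 mm high) reaches from y = 20 to y = 140 mm and x = -65 to 65 mm between two 13 mm high side fences; open at both y ends. -y half: white open tray, into which the deck's -y end drops straight.
- deck (a point): centre of the ledge's deck, on its surface, 60 mm above the bench; axes as the ledge, the tray lies towards -y
- tray_floor (a point): centre of the tray's inner floor, 4 mm above the bench; axes as the ledge. The tray is inside 152 mm long in x and 142 mm in y, with walls 4 mm thick and 35 mm high, white
- key: finished key, loose, about 60 g, 108 mm long, lying flat on the deck across the push direction. Origin on its underside, midway along its length; +x towards the blade's tip. Black plastic bow 40 x 36 x 12 mm (x = -54 to -14 mm), brass blade 68 x 13 x 6 mm (x = -14 to 54 mm).
- key_mid (a point): point 6 mm above the key's origin
- red_base: black round housing of the red button, 52 mm diameter, 12 mm high, fixed on the panel face with its axis square to the face; origin at its underside, +z out of the face
- red_top (a point): centre of the top of the red button cap (to be pressed), 40 mm diameter, standing 28 mm above the panel face and 16 mm above its housing when out; +z out of the face. The four buttons stand 64 mm apart, in any order. Their travels differ (6 to 13 mm) and are not known beforehand: the stop must be felt.
- red (a joint): how far the red button is pressed in, m: 0 out, grows as pressed along the face's normal; springs back when let go. Its spring pushes back at once with 1.5 to 3 N and rises to 5 to 9 N at the stop, where the resistance jumps. More than 40 N breaks the switch.
- yellow_base: black round housing of the yellow button, 52 mm diameter, 12 mm high, fixed on the panel face with its axis square to the face; origin at its underside, +z out of the face
- yellow_top (a point): centre of the top of the yellow button cap (to be pressed), 40 mm diameter, standing 28 mm above the panel face and 16 mm above its housing when out; +z out of the face. The four buttons stand 64 mm apart, in any order. Their travels differ (6 to 13 mm) and are not known beforehand: the stop must be felt.
- yellow (a joint): how far the yellow button is pressed in, m: 0 out, grows as pressed along the face's normal; springs back when let go. Its spring pushes back at once with 1.5 to 3 N and rises to 5 to 9 N at the stop, where the resistance jumps. More than 40 N breaks the switch.
- blue_base: black round housing of the blue button, 52 mm diameter, 12 mm high, fixed on the panel face with its axis square to the face; origin at its underside, +z out of the face
- blue_top (a point): centre of the top of the blue button cap (to be pressed), 40 mm diameter, standing 28 mm above the panel face and 16 mm above its housing when out; +z out of the face. The four buttons stand 64 mm apart, in any order. Their travels differ (6 to 13 mm) and are not known beforehand: the stop must be felt.
- blue (a joint): how far the blue button is pressed in, m: 0 out, grows as pressed along the face's normal; springs back when let go. Its spring pushes back at once with 1.5 to 3 N and rises to 5 to 9 N at the stop, where the resistance jumps. More than 40 N breaks the switch.
- green_base: black round housing of the green button, 52 mm diameter, 12 mm high, fixed on the panel face with its axis square to the face; origin at its underside, +z out of the face
- green_top (a point): centre of the top of the green button cap (the start button, not to be pressed), 40 mm diameter, standing 28 mm above the panel face and 16 mm above its housing when out; +z out of the face. The four buttons stand 64 mm apart, in any order. Their travels differ (6 to 13 mm) and are not known beforehand: the stop must be felt.
- green (a joint): how far the green button is pressed in, m: 0 out, grows as pressed along the face's normal; springs back when let go. Its spring pushes back at once with 1.5 to 3 N and rises to 5 to 9 N at the stop, where the resistance jumps. More than 40 N breaks the switch.
- padlock: brass padlock 50 x 28 x 84 mm standing behind the ledge; bystander, leave alone; origin at its underside
- spray: yellow spray can, 52 mm diameter, 120 mm high, behind the panel; bystander, leave alone; origin at its underside
- brush: brush 160 mm long lying in front of the panel; bystander, leave alone; origin at its underside
- screwdriver: orange-handled screwdriver 180 mm long lying in front of the ledge; bystander, leave alone; origin at its underside
Mind the look-alikes: they are no part of the job. Leave any turquoise look-alike of the key alone.

How it is judged:
By the outcome, as a careful person would: the job done as asked, in the order asked, and still so for the second after the job is handed in, with the robot touching nothing.
It also fails if it takes over 64 s, if anything falls off the work surface, if the arm or the gripper's body presses on something with over 40 N, if the wrist force passes 120 N, or if a joint passes its speed limit or range.

ROBOT

A 6-joint arm with a two-finger parallel gripper is mounted at the origin on the work surface. World frame = base frame: x ahead of the robot, y to its left, z up, the work surface at z = 0. Lengths are in m, angles in rad, forces in N, time in s.
With the tool pointing down it reaches from about 0.375 to 0.9 m from the base axis. Payload 3.1 kg.
Tool frame: the origin (TCP) lies on the centre line of the jaws, within the pads' length; the fingertips stand robot.tip_reach ahead of it and the grasp point (between the pads) lies 8 mm behind it (robot.tip_reach is the distance from the TCP to the fingertips, in m); z points along the fingers, y is the line along which they close (so a half turn about z gives the same grasp; the last joint's range is limited). The gripper opens to 87 mm and grips with 3 to 60 N. Pads are 19 mm wide; open, the fingers measure 117 mm over their backs; the gripper's body (75 mm by 190 mm) begins 51 mm behind the grasp point.
Start: joints at [1.121, 0.527, 1.433, -0, 1.181, -0.178], TCP at [0.168, 0.602, 0.234] pointing down, gripper open.
Joint ranges: [-3.08, 3.08], [-0.75, 2.2], [0.22, 2.44], [-1.43, 4.57], [0, 2.65], [-2.85, 2.85]. Speed limits (rad/s): [2.79, 2.79, 3.14, 3.14, 3.14, 3.14].

INTERFACE

Orientations are given as a unit quaternion [x, y, z, w].
In Python, from rig import robot gives the robot as it stands.
- The arm moves only by the tool jog_arm, never from a script. Its argument "motion" is one flat list of numbers, 7 for each row, row after row: the shift along the tool's x, y, z scaled (see below), then the turn, a rotation vector about the tool's x, y, z scaled (see below), then the gripper's target within -1 to 1 (shut at 1, half-way at 0, fully open at -1). In form: [x, y, z, rx, ry, rz, hand, x, y, z, rx, ry, rz, hand, ...]. A call has 1 to 12 rows; each row shifts and turns the commanded pose from where the row before left it, along the tool's axes as they then stand; what a row does not reach is not made up. The controller multiplies each number of a shift by 4 cm and each number of a turn by 4 degrees. A row lasts 1/8 s, in which the tool goes at most 62.5 mm and 10.7 degrees, less where a joint would pass 70% of its speed; a pose out of reach is approached as far as the arm can. A call with a number of a shift or a turn outside -1 to 1 is refused whole. A call with a gripper value outside its range is refused whole. The fingers move at their own pace and stop on an object; "grip_force" is the grip in N (left out, the last holds). Time passes only in rows, so rows that do not move let the fingers close. It gives the time, the measured TCP pose, the force, the opening and the grip force at its end, in the units of the state.
- robot.get_obs(): the state, without advancing time (a new reading comes with each control period).
- robot.camera(name): name is "scene" or "top" or "wrist"; returns the picture (384x512x3 uint8, blue, green, red); there is no depth.
- robot.calibration(name): a dict with "fx", "fy", "cx", "cy" (pixels), "R" (3x3) and "t" (3): a world point X has camera coordinates R X + t; the wrist camera has in their place "T_tool_cam" (4x4, takes a point from camera to tool coordinates, whose origin is the TCP and whose axes are the flange's). Camera axes: x right, y down, z forward; pixel columns grow to the right and rows downward; lengths in m; the calibration is good to about 2 mm. The wrist camera is an equidistant fisheye: a pixel r from the principal point sees the ray r / f radians off the axis. A picture is of the moment at which its call begins: read the wrist's pose just before it. calibration takes no time and is no camera call.
- robot.hand_in(): hands the job in; it is judged then, once.
The state is a dict: "time": time; "q": joint angles; "joint_velocities": joint speeds; "joint_torque": joint torques, N m; "position": TCP position; "tool_rot": TCP orientation; "ft_force": force on the tool from outside, world axes, zero at the start; "moment": the same for the moment, N m; "grip_width": finger opening in m; "grip_force": force on a finger pad.
Only numpy, scipy, OpenCV 4.12 (cv2) and the standard library are available. Lean on these libraries where they do the work, as an engineer would, in place of code of your own. Each camera call takes 0.05 s, during which the arm holds its last target. There are 200 camera calls.

## Working session

There is one attempt and no reset: what is moved stays moved. The work goes in short steps, Python scripts to look and compute and a tool call to move; the robot and the scene stay as the last step left them, time stands still between calls to the robot, and variables do not carry over. Pictures are saved under pics/ and viewed, at most 10 in all, crops included, and the job is handed in when it is done.

Besides the shell and the picture viewer there is one more tool, called in YAML: its name, and indented under it one key for each argument. jog_arm: Moves the arm, as the interface text tells. Shifts and turns lie within -1 to 1; 1 stands for 4 cm of shift or 4 degrees of turn. Its arguments: {"type":"object","properties":{"motion":{"type":"array","items":{"type":"number"}},"grip_force":{"type":"number"}},"required":["motion"]}

```bash
mkdir -p pics
python3 - <<'E'
from rig import robot
import cv2,numpy as np
np.set_printoptions(precision=4,suppress=True)
a=robot.camera("scene");b=robot.camera("top")
cv2.imwrite("pics/scene.png",a);cv2.imwrite("pics/top.png",b)
for n in("scene","top","wrist"):
  print(n,robot.calibration(n))
o=robot.get_obs();print({k:o[k] for k in("time","position","tool_rot","ft_force","grip_width")},robot.tip_reach)
E
```

```text
scene {'fx': 417.73647052369637, 'fy': 417.73647052369637, 'cx': 251.84737748849807, 'cy': 193.47551178192455, 'R': array([[ 0.3423,  0.9396,  0.0033],
       [ 0.7072, -0.2554, -0.6593],
       [-0.6186,  0.228 , -0.7519]]), 't': array([-0.1609, -0.3114,  1.4895])}
top {'fx': 457.1302571443268, 'fy': 457.1302571443268, 'cx': 262.0241846753883, 'cy': 189.24890692902534, 'R': array([[-0.0387, -0.9992,  0.0048],
       [-0.9742,  0.0366, -0.2226],
       [ 0.2222, -0.0133, -0.9749]]), 't': array([0.0007, 0.5426, 1.3452])}
wrist {'fx': 297.3186396354542, 'fy': 297.3186396354542, 'cx': 253.07400667732932, 'cy': 186.29739996151372, 'T_tool_cam': array([[ 0.0006, -0.9612, -0.2759,  0.077 ],
       [ 1.    ,  0.0007, -0.0004,  0.0003],
       [ 0.0006, -0.2759,  0.9612, -0.1511],
       [ 0.    ,  0.    ,  0.    ,  1.    ]])}
{'time': 0.1, 'position': array([0.1675, 0.6015, 0.2327]), 'tool_rot': array([ 0.1355,  0.9908, -0.0009, -0.0003]), 'ft_force': array([-0.0098,  0.1653, -0.6865]), 'grip_width': 0.08703034154871868} 0.011
```

View pics/scene.png

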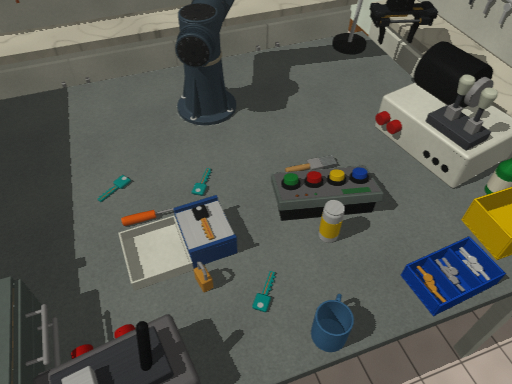

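View pics/top.png

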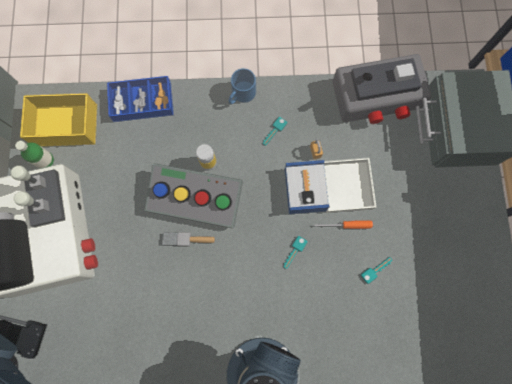

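The scene view shows the panel at about (325,190), with buttons green, red, yellow, blue from left to right. The ledge is at about (205,235), its tray towards the left.

In the top view the buttons are blue (161,190), yellow (181,194), red (202,198) and green (223,202). The key is on the deck, bow (307,197) and orange-brass blade (306,180). The tray is at (350,185).

Things that could be taken for the key:
- turquoise keys at (275,130), (295,252) and (376,270)
- keys in the blue bin at (140,98)

I choose the black and brass key on the deck.

```bash
cat > h.py <<'E'
import cv2,numpy as np
from rig import robot
np.set_printoptions(precision=4,suppress=True)
def ray(n,p):
    c=robot.calibration(n);d=np.array([(p[0]-c["cx"])/c["fx"],(p[1]-c["cy"])/c["fy"],1])
    R=c["R"];return -R.T@c["t"],R.T@d
def plane(n,p,z):
    o,d=ray(n,p);return o+d*(z-o[2])/d[2]
def tri(p1,p2):
    o1,d1=ray("scene",p1);o2,d2=ray("top",p2)
    s=np.linalg.lstsq(np.c_[d1,-d2],o2-o1,rcond=None)[0]
    a,b=o1+s[0]*d1,o2+s[1]*d2;return (a+b)/2,np.linalg.norm(a-b)
def blob(img,box,lo,hi,minA=15):
    x0,y0,x1,y1=box;h=cv2.cvtColor(img[y0:y1,x0:x1],cv2.COLOR_BGR2HSV)
    m=cv2.inRange(h,lo,hi) if lo[0]<=hi[0] else cv2.inRange(h,(0,)+lo[1:],hi)|cv2.inRange(h,lo,(179,)+hi[1:])
    n,_,st,ce=cv2.connectedComponentsWithStats(m)
    return [(ce[i]+[x0,y0],st[i,4],st[i,2:4]) for i in range(1,n) if st[i,4]>=minA]
C=dict(red=((170,120,60),(8,255,255)),yellow=((22,120,80),(35,255,255)),blue=((105,120,60),(125,255,255)),green=((50,120,40),(75,255,255)))
E
python3 - <<'E'
from h import *
a=cv2.imread("pics/scene.png");b=cv2.imread("pics/top.png")
P={}
for k,(lo,hi) in C.items():
    s=blob(a,(270,160,385,200),lo,hi);t=blob(b,(145,165,243,228),lo,hi)
    s=max(s,key=lambda r:r[1]);
    t=[r for r in t if r[2][1]<25 and r[0][1]>182];t=max(t,key=lambda r:r[1])
    print(k,s,t,tri(s[0],t[0]),plane("top",t[0],.093))
# key blade, ledge blue, tray white
print("blade",[(r,plane("top",r[0],.063)) for r in blob(b,(295,165,320,205),(8,80,60),(25,255,255))])
print("bow",[(r,plane("top",r[0],.07)) for r in blob(b,(295,185,320,208),(0,0,0),(179,255,45))])
c=cv2.resize(b[150:240,140:390],None,fx=3.2,fy=3.2,interpolation=cv2.INTER_CUBIC);cv2.imwrite("pics/c1.png",c)
E
```

```text
red (array([313.7059, 176.7647]), np.int32(153), array([15, 13], dtype=int32)) (array([201.3161, 197.5355]), np.int32(155), array([14, 14], dtype=int32)) (array([0.5171, 0.1629, 0.0885]), np.float64(0.0011512796247059097)) [0.5164 0.1629 0.093 ]
yellow (array([336.3097, 174.7419]), np.int32(155), array([16, 12], dtype=int32)) (array([180.4969, 193.4717]), np.int32(159), array([14, 14], dtype=int32)) (array([0.5316, 0.2248, 0.0889]), np.float64(0.002052757216670529)) [0.5311 0.225  0.093 ]
blue (array([359.1467, 172.92  ]), np.int32(150), array([15, 12], dtype=int32)) (array([159.8774, 189.4323]), np.int32(155), array([15, 14], dtype=int32)) (array([0.5465, 0.2871, 0.0887]), np.float64(0.001498844872799473)) [0.5459 0.2869 0.093 ]
green (array([290.5592, 179.0658]), np.int32(152), array([14, 13], dtype=int32)) (array([222.2705, 201.541 ]), np.int32(122), array([13, 12], dtype=int32)) (array([0.5027, 0.1004, 0.0875]), np.float64(0.001108058528263632)) [0.5018 0.1005 0.093 ]
blade [((array([305.6875, 179.7604]), np.int32(96), array([ 7, 21], dtype=int32)), array([ 0.5667, -0.1559,  0.063 ]))]
bow []
```

View pics/c1.png

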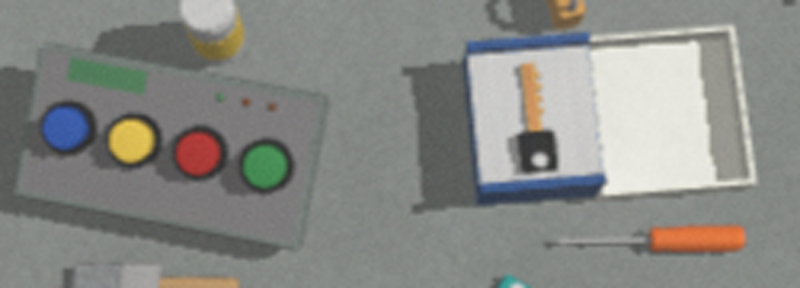

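The crop shows the black-bowed brass key on the deck, bow at crop (538,152) and blade up to (528,65), not turquoise. The tray is to its right, and the button row is blue, yellow, red, green. Button spacing measures 64 mm and height about 0.09 m, both consistent with the description. I'm moving above red.

jog_arm:
  motion: [-0.9,-0.68,0,0,0,0,1,-0.9,-0.68,0,0,0,0,1,-0.9,-0.68,0,0,0,0,1,-0.9,-0.68,0,0,0,0,1,-0.9,-0.68,0,0,0,0,1,-0.9,-0.68,0,0,0,0,1,-0.9,-0.68,0,0,0,0,1,-0.9,-0.68,0,0,0,0,1,-0.9,-0.68,0,0,0,0,1,-0.9,-0.68,0,0,0,-0.55,1,-0.9,-0.68,0,0,0,0,1,0,0,0,0,0,0,1]
  grip_force: 20

```text
time: 1.6
position: [0.4724, 0.2064, 0.2334]
tool_rot: [0.119, 0.993, -0.0, 0.001]
ft_force: [-0.1, 0.2, 0.8]
grip_width: 0.0004
grip_force: 0.0
```

jog_arm:
  motion: [0,0,0,0,-0.94,0,1,0,0,0,0,-0.94,0,1,0,0,0,0,-0.94,0,1,0,0,0,0,-0.94,0,1,0,0,0,0,0,0,1,0,0,0,0,0,0,1]

```text
time: 2.35
position: [0.4702, 0.2091, 0.2337]
tool_rot: [0.115, 0.985, -0.015, 0.13]
ft_force: [0.5, -0.2, -0.6]
grip_width: 0.0003
grip_force: 0.0
```

```bash
cat >> h.py <<'E'
from scipy.spatial.transform import Rotation as Ro
T=dict(red=[.516,.163,.097],yellow=[.5307,.225,.097],blue=[.5455,.287,.097],green=[.502,.1005,.097])
yaw=np.radians(-13.3);px=np.array([np.cos(yaw),np.sin(yaw),0]);N=np.cos(np.radians(15))*np.array([0,0,1])-np.sin(np.radians(15))*px
def go(target):
    o=robot.get_obs();R=Ro.from_quat(o["tool_rot"]);d=R.inv().apply(np.array(target)-o["position"])
    print("pos",o["position"],"force",o["ft_force"],"tool axes\n",R.as_matrix().T,"\nshift(units)",d/.04,"t",o["time"])
def wray(p,R,pos):
    c=robot.calibration("wrist");v=np.array([p[0]-c["cx"],p[1]-c["cy"]]);r=np.hypot(*v);th=r/c["fx"]
    d=np.r_[np.sin(th)*v/r,np.cos(th)];M=c["T_tool_cam"]
    return pos+R.apply(M[:3,3]),R.apply(M[:3,:3]@d)
E
python3 - <<'E'
from h import *
print("N",N)
go(np.array(T["red"])+N*.051)
o=robot.get_obs();img=robot.camera("wrist");cv2.imwrite("pics/w1.png",img)
R=Ro.from_quat(o["tool_rot"])
for k,(lo,hi) in C.items():
    for p,A,wh in blob(img,(0,0,512,384),lo,hi,300):
        q,d=wray(p,R,o["position"]);s=(np.dot(np.array(T["red"])-q,N))/np.dot(d,N);print(k,p,A,wh,q+s*d)
E
```

```text
N [-0.2519  0.0595  0.9659]
pos [0.4702 0.2091 0.2337] force [ 0.4958 -0.237  -0.6296] tool axes
 [[-0.9398  0.2229 -0.2589]
 [ 0.2306  0.973   0.0003]
 [ 0.252  -0.0594 -0.9659]] 
shift(units) [-0.4487 -0.8587  2.382 ] t 2.35
red [486.9685  30.469 ] 953 [35 34] [0.3919 0.5284 0.0421]
red [220.7907 191.0208] 1204 [40 39] [0.5122 0.1647 0.0959]
yellow [279.5324 190.9828] 1221 [40 39] [0.5263 0.2248 0.0959]
yellow [496.5633 221.3056] 877 [43 36] [0.6444 0.5268 0.1081]
blue [ 59.4655 206.5798] 2363 [104  71] [ 0.4843 -0.0425  0.1014]
blue [336.3896 190.5374] 1137 [38 38] [0.5402 0.2849 0.0958]
blue [397.2664 284.2809] 1659 [65 39] [0.6856 0.3544 0.1294]
green [164.4761 190.8764] 1044 [36 38] [0.498  0.1047 0.0959]
```

View pics/w1.png

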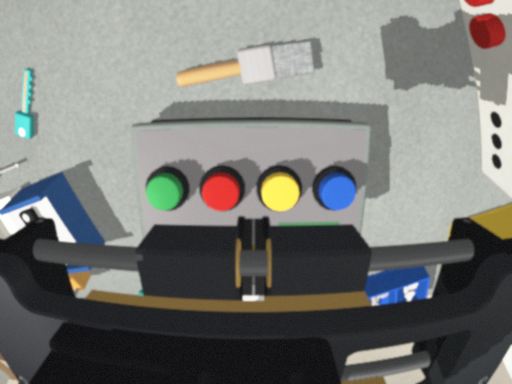

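The wrist view agrees with the fixed cameras to about 4 mm, with red at (221,191), yellow (280,191), blue (336,190) and green (164,191). I'm descending on red.

jog_arm:
  motion: [-0.2,-0.43,0,0,0,0,1,-0.2,-0.43,0.3,0,0,0,1,0,0,0.7,0,0,0,1,0,0,0.7,0,0,0,1,0,0,0.7,0,0,0,1,0,0,0.4,0,0,0,1,0,0,0.3,0,0,0,1,0,0,0,0,0,0,1,0,0,0,0,0,0,1]

```text
time: 3.52
position: [0.5089, 0.1643, 0.1186]
tool_rot: [0.115, 0.985, -0.015, 0.13]
ft_force: [0.3, -0.9, 0.6]
grip_width: 0.0
grip_force: 0.0
```

Run:
```python
from h import *
go(np.array([.514,.1638,.0968])+N*.011); print(robot.get_obs()["ft_force"]@N)
```

```text
pos [0.5089 0.1643 0.1186] force [ 0.3363 -0.8884  0.6446] tool axes
 [[-0.9393  0.2233 -0.2604]
 [ 0.2312  0.9729  0.0004]
 [ 0.2535 -0.0598 -0.9655]] 
shift(units) [0.0192 0.0177 0.2835] t 3.525
0.4850296677941552
```

jog_arm:
  motion: [0,0,0.15,0,0,0,1,0,0,0.1,0,0,0,1,0,0,0.05,0,0,0,1,0,0,0.05,0,0,0,1,0,0,0,0,0,0,1]

```text
time: 4.15
position: [0.5122, 0.1633, 0.1045]
tool_rot: [0.115, 0.985, -0.015, 0.13]
ft_force: [-1.0, -0.3, 3.2]
grip_width: 0.0006
grip_force: 1.5
```

jog_arm:
  motion: [0,0,0.05,0,0,0,1,0,0,0.05,0,0,0,1,0,0,0,0,0,0,1]

```text
time: 4.53
position: [0.5132, 0.1631, 0.1008]
tool_rot: [0.115, 0.985, -0.015, 0.13]
ft_force: [-1.0, 0.9, 6.0]
grip_width: 0.0002
grip_force: 3.1
```

jog_arm:
  motion: [0,0,0.025,0,0,0,1,0,0,0,0,0,0,1]

```text
time: 4.78
position: [0.5132, 0.1631, 0.1007]
tool_rot: [0.115, 0.985, -0.015, 0.13]
ft_force: [-3.6, 0.9, 13.1]
grip_width: 0.0006
grip_force: 7.0
```

jog_arm:
  motion: [0,0,0.025,0,0,0,1,0,0,0,0,0,0,1]

```text
time: 5.03
position: [0.5133, 0.1631, 0.1005]
tool_rot: [0.115, 0.985, -0.015, 0.131]
ft_force: [-7.7, 1.1, 19.9]
grip_width: 0.0003
grip_force: 10.9
```

The stop is felt, with force rising while the position stays put. I'll hold, retract, and shift 64 mm to yellow.

jog_arm:
  motion: [0,0,0,0,0,0,1,0,0,0,0,0,0,1,0,0,0,0,0,0,1,0,0,0,0,0,0,1,0,0,0,0,0,0,1,0,0,0,0,0,0,1]

```text
time: 5.78
position: [0.5133, 0.1631, 0.1005]
tool_rot: [0.115, 0.985, -0.015, 0.131]
ft_force: [-8.1, 0.9, 20.0]
grip_width: 0.0008
grip_force: 10.9
```

jog_arm:
  motion: [0,0,-0.4,0,0,0,1,0,0,-0.5,0,0,0,1,0,0,0,0,0,0,1,0,0.55,0,0,0,0,1,0,0.55,0,0,0,0,1,0,0.5,0,0,0,0,1,0,0,0,0,0,0,1,0,0,0,0,0,0,1]

```text
time: 6.78
position: [0.5188, 0.2269, 0.1328]
tool_rot: [0.115, 0.985, -0.016, 0.129]
ft_force: [0.0, -1.6, -0.8]
grip_width: 0.0005
grip_force: 0.0
```

Run:
```python
from h import *
go(np.array([.529,.2255,.0968])+N*.011); print(robot.get_obs()["ft_force"]@N)
```

```text
pos [0.5188 0.2269 0.1328] force [ 0.0375 -1.6489 -0.8157] tool axes
 [[-0.94    0.223  -0.2582]
 [ 0.2311  0.9729 -0.001 ]
 [ 0.251  -0.0607 -0.9661]] 
shift(units) [-0.0161  0.0245  0.6616] t 6.775
-0.8955430419277065
```

jog_arm:
  motion: [0,0,0.3,0,0,0,1,0,0,0.3,0,0,0,1,0,0,0.05,0,0,0,1,0,0,0.05,0,0,0,1,0,0,0.05,0,0,0,1,0,0,0,0,0,0,1]

```text
time: 7.52
position: [0.5263, 0.2251, 0.1044]
tool_rot: [0.115, 0.985, -0.016, 0.129]
ft_force: [-2.5, -3.0, 3.4]
grip_width: 0.0003
grip_force: 2.1
```

jog_arm:
  motion: [0,0,0.05,0,0,0,1,0,0,0,0,0,0,1]

```text
time: 7.78
position: [0.527, 0.2252, 0.1024]
tool_rot: [0.115, 0.985, -0.016, 0.13]
ft_force: [-3.1, -3.9, 5.5]
grip_width: 0.0004
grip_force: 2.6
```

jog_arm:
  motion: [0,0,0.04,0,0,0,1,0,0,0,0,0,0,1]

```text
time: 8.02
position: [0.5274, 0.2251, 0.1009]
tool_rot: [0.115, 0.985, -0.016, 0.13]
ft_force: [-3.7, -2.7, 6.0]
grip_width: 0.0007
grip_force: 3.0
```

jog_arm:
  motion: [0,0,0.04,0,0,0,1,0,0,0,0,0,0,1]

```text
time: 8.28
position: [0.5278, 0.225, 0.0995]
tool_rot: [0.115, 0.985, -0.016, 0.13]
ft_force: [-4.4, -4.1, 6.2]
grip_width: 0.0007
grip_force: 3.4
```

jog_arm:
  motion: [0,0,0.025,0,0,0,1,0,0,0,0,0,0,1]

```text
time: 8.52
position: [0.528, 0.225, 0.0986]
tool_rot: [0.115, 0.985, -0.016, 0.13]
ft_force: [-3.9, -4.4, 6.3]
grip_width: 0.0001
grip_force: 3.7
```

jog_arm:
  motion: [0,0,0.04,0,0,0,1,0,0,0,0,0,0,1]

```text
time: 8.78
position: [0.5284, 0.2249, 0.0971]
tool_rot: [0.115, 0.985, -0.016, 0.13]
ft_force: [-5.2, -3.3, 6.9]
grip_width: 0.0005
grip_force: 4.1
```

jog_arm:
  motion: [0,0,0.025,0,0,0,1,0,0,0,0,0,0,1]

```text
time: 9.02
position: [0.5287, 0.2248, 0.0963]
tool_rot: [0.115, 0.985, -0.016, 0.13]
ft_force: [-4.6, -3.7, 8.2]
grip_width: 0.0007
grip_force: 4.3
```

jog_arm:
  motion: [0,0,0.025,0,0,0,1,0,0,0,0,0,0,1]

```text
time: 9.28
position: [0.5287, 0.2248, 0.0959]
tool_rot: [0.115, 0.985, -0.016, 0.13]
ft_force: [-6.9, -3.7, 11.5]
grip_width: 0.0004
grip_force: 6.6
```

jog_arm:
  motion: [0,0,0.025,0,0,0,1,0,0,0,0,0,0,1]

```text
time: 9.52
position: [0.5288, 0.2248, 0.0958]
tool_rot: [0.115, 0.985, -0.016, 0.13]
ft_force: [-9.2, -3.3, 19.1]
grip_width: 0.0008
grip_force: 10.2
```

That is the stop for yellow. I'll hold, retract and go to blue.

jog_arm:
  motion: [0,0,0,0,0,0,1,0,0,0,0,0,0,1,0,0,0,0,0,0,1,0,0,0,0,0,0,1,0,0,0,0,0,0,1,0,0,0,0,0,0,1]

```text
time: 10.28
position: [0.5288, 0.2248, 0.0958]
tool_rot: [0.115, 0.985, -0.016, 0.13]
ft_force: [-8.3, -2.5, 18.7]
grip_width: 0.0005
grip_force: 10.2
```

jog_arm:
  motion: [0,0,-0.4,0,0,0,1,0,0,-0.6,0,0,0,1,0,0,0,0,0,0,1,0,0.55,0,0,0,0,1,0,0.55,0,0,0,0,1,0,0.45,0,0,0,0,1,0,0,0,0,0,0,1,0,0,0,0,0,0,1]

```text
time: 11.28
position: [0.5334, 0.2872, 0.132]
tool_rot: [0.115, 0.985, -0.016, 0.129]
ft_force: [0.2, -0.9, -0.1]
grip_width: 0.0005
grip_force: 0.0
```

Run:
```python
from h import *
go(np.array([.5435,.2865,.0968])+N*.011); print(robot.get_obs()["ft_force"]@N)
```

```text
pos [0.5334 0.2872 0.132 ] force [ 0.1896 -0.8513 -0.1443] tool axes
 [[-0.9399  0.2231 -0.2584]
 [ 0.2312  0.9729 -0.0009]
 [ 0.2512 -0.0606 -0.966 ]] 
shift(units) [-0.0131  0.0413  0.6399] t 11.275
-0.23786142536872237
```

jog_arm:
  motion: [0,0,0.3,0,0,0,1,0,0,0.3,0,0,0,1,0,0,0.05,0,0,0,1,0,0,0.05,0,0,0,1,0,0,0.05,0,0,0,1,0,0,0,0,0,0,1]

```text
time: 12.02
position: [0.541, 0.2854, 0.1037]
tool_rot: [0.115, 0.985, -0.016, 0.13]
ft_force: [-2.2, -1.7, 3.5]
grip_width: 0.0005
grip_force: 1.7
```

jog_arm:
  motion: [0,0,0.04,0,0,0,1,0,0,0,0,0,0,1]

```text
time: 12.28
position: [0.5415, 0.2855, 0.1021]
tool_rot: [0.115, 0.985, -0.016, 0.13]
ft_force: [-2.4, -3.5, 3.5]
grip_width: 0.0003
grip_force: 2.1
```

jog_arm:
  motion: [0,0,0.03,0,0,0,1,0,0,0,0,0,0,1]

```text
time: 12.52
position: [0.5419, 0.2855, 0.1009]
tool_rot: [0.115, 0.985, -0.015, 0.13]
ft_force: [-3.0, -1.7, 4.4]
grip_width: -0.0
grip_force: 2.4
```

jog_arm:
  motion: [0,0,0.025,0,0,0,1,0,0,0,0,0,0,1]

```text
time: 12.78
position: [0.5422, 0.2854, 0.0999]
tool_rot: [0.115, 0.985, -0.015, 0.13]
ft_force: [-4.4, -2.5, 5.1]
grip_width: 0.0003
grip_force: 2.7
```

jog_arm:
  motion: [0,0,0.03,0,0,0,1,0,0,0,0,0,0,1]

```text
time: 13.02
position: [0.5424, 0.2854, 0.0989]
tool_rot: [0.115, 0.985, -0.015, 0.13]
ft_force: [-4.7, -3.9, 6.1]
grip_width: 0.0005
grip_force: 3.4
```

jog_arm:
  motion: [0,0,0.03,0,0,0,1,0,0,0,0,0,0,1]

```text
time: 13.28
position: [0.5425, 0.2854, 0.0988]
tool_rot: [0.115, 0.985, -0.015, 0.13]
ft_force: [-6.7, -4.4, 13.2]
grip_width: 0.0001
grip_force: 7.1
```

jog_arm:
  motion: [0,0,0.025,0,0,0,1,0,0,0,0,0,0,1]

```text
time: 13.52
position: [0.5425, 0.2854, 0.0987]
tool_rot: [0.115, 0.985, -0.015, 0.13]
ft_force: [-8.9, -4.3, 18.6]
grip_width: 0.0008
grip_force: 10.2
```

Blue is at its stop. I'll hold, then retract well clear.

jog_arm:
  motion: [0,0,0,0,0,0,1,0,0,0,0,0,0,1,0,0,0,0,0,0,1,0,0,0,0,0,0,1,0,0,0,0,0,0,1,0,0,0,0,0,0,1]

```text
time: 14.28
position: [0.5426, 0.2854, 0.0987]
tool_rot: [0.115, 0.985, -0.015, 0.13]
ft_force: [-9.6, -3.6, 19.2]
grip_width: 0.0004
grip_force: 10.1
```

jog_arm:
  motion: [0,0,-0.4,0,0,0,1,0,0,-0.7,0,0,0,1,0,0,-0.8,0,0,0,1,0,0,-0.8,0,0,0,1,0,0,-0.5,0,0.94,0,1,0,0,0,0,0.94,0,1,0,0,0,0,0.94,0,1,0,0,0,0,0.94,0,1,0,0,0,0,0,0,1]

```text
time: 15.4
position: [0.5133, 0.2935, 0.2204]
tool_rot: [0.117, 0.993, 0.001, 0.002]
ft_force: [-0.2, -0.4, -0.0]
grip_width: 0.0006
grip_force: 0.0
```

Run:
```python
from h import *
b=cv2.imread("pics/top.png")
f=lambda x,y,z:plane("top",(140+x/3.2,150+y/3.2),z)
for n,a in dict(edge_py_far=(468,45,.073),edge_py_near=(478,200,.073),edge_my_far=(588,38,.073),edge_my_near=(605,185,.073),fence_in_far=(470,50,.073),bow_l=(519,152,.072),bow_r=(557,152,.072),bow_bot=(540,172,.072),bow_top=(537,133,.072),tip=(527,64,.066),tray_far=(735,28,.035),tray_near=(755,185,.035)).items(): print(n,f(*a))
go([.53,-.05,.22]);print(robot.get_obs()["q"])
x,A,w=[r for r in blob(b,(295,165,320,205),(8,80,60),(25,255,255))][0];
```

```text
edge_py_far [ 0.6164 -0.0977  0.073 ]
edge_py_near [ 0.4645 -0.0995  0.073 ]
edge_my_far [ 0.6191 -0.214   0.073 ]
edge_my_near [ 0.4743 -0.2202  0.073 ]
fence_in_far [ 0.6114 -0.0994  0.073 ]
bow_l [ 0.5094 -0.1409  0.072 ]
bow_r [ 0.5081 -0.177   0.072 ]
bow_bot [ 0.4893 -0.1597  0.072 ]
bow_top [ 0.5272 -0.1591  0.072 ]
tip [ 0.5972 -0.1543  0.066 ]
tray_far [ 0.6349 -0.3671  0.035 ]
tray_near [ 0.4757 -0.3721  0.035 ]
pos [0.5133 0.2935 0.2204] force [-0.1982 -0.4003 -0.0167] tool axes
 [[-0.9726  0.2324 -0.0034]
 [ 0.2324  0.9726  0.0025]
 [ 0.0039  0.0016 -1.    ]] 
shift(units) [-2.4012 -8.2565 -0.0031] t 15.4
[ 0.3305  0.4957  1.5367  0.0003  1.105  -1.0059]
```

Sizes check out: bow 36 mm, key 108 mm, deck 119 mm. I'm moving over the free end of the deck, then turning so both fingers push, one on the bow and one on the blade.

jog_arm:
  motion: [-0.285,-0.88,0,0,0,0,1,-0.285,-0.88,0,0,0,0,1,-0.285,-0.88,0,0,0,0,1,-0.285,-0.88,0,0,0,0,1,-0.285,-0.88,0,0,0,0,1,-0.285,-0.88,0,0,0,0,1,-0.285,-0.88,0,0,0,0,1,-0.285,-0.88,0,0,0,0,1,-0.285,-0.88,0,0,0,0,1,-0.285,-0.88,0,0,0,0,1,-0.285,-0.88,0,0,0,0,1,0,0,0,0,0,0,1]

```text
time: 16.9
position: [0.5445, -0.1149, 0.2204]
tool_rot: [0.118, 0.993, -0.001, 0.002]
ft_force: [-0.2, 0.4, -0.1]
grip_width: 0.0006
grip_force: 0.0
```

jog_arm:
  motion: [0,0,0,0,0,0.96,-0.15,0,0,0,0,0,0.96,-0.15,0,0,0,0,0,0.96,-0.15,0,0,0,0,0,0.96,-0.15,0,0,0,0,0,0.96,-0.15,0,0,0,0,0,0.96,-0.15,0,0,0,0,0,0.96,-0.15,0,0,0,0,0,0.96,-0.15,0,0,0,0,0,0.96,-0.15,0,0,0,0,0,0.96,-0.15,0,0,0,0,0,0.96,-0.15]

```text
time: 18.27
position: [0.5435, -0.1111, 0.2203]
tool_rot: [0.467, 0.884, 0.0, 0.0]
ft_force: [0.6, -0.4, -0.3]
grip_width: 0.05
grip_force: 0.0
```

jog_arm:
  motion: [0,0,0,0,0,0.96,-0.15,0,0,0,0,0,0.96,-0.15,0,0,0,0,0,0.96,-0.15,0,0,0,0,0,0.96,-0.15,0,0,0,0,0,0.96,-0.15,0,0,0,0,0,0.96,-0.15,0,0,0,0,0,0.96,-0.15,0,0,0,0,0,0.96,-0.15,0,0,0,0,0,0.96,-0.15,0,0,0,0,0,0.96,-0.15,0,0,0,0,0,0.96,-0.15,0,0,0,0,0,0,-0.15]

```text
time: 19.77
position: [0.5434, -0.1113, 0.2203]
tool_rot: [0.753, 0.658, 0.0, 0.0]
ft_force: [-0.6, 0.4, -0.3]
grip_width: 0.0502
grip_force: 0.0
```

Run:
```python
from h import *
go([.540,-.112,.095]);o=robot.get_obs();print(o["q"],o["grip_width"])
img=robot.camera("wrist");cv2.imwrite("pics/w2.png",img)
R=Ro.from_quat(o["tool_rot"])
for p,A,wh in blob(img,(0,0,512,384),(8,80,60),(25,255,255),150):
    q,d=wray(p,R,o["position"]);print(p,A,wh,q+d*(.063-q[2])/d[2])
```

```text
pos [ 0.5434 -0.1113  0.2203] force [-0.5785  0.4393 -0.2633] tool axes
 [[ 0.1346  0.9909  0.0001]
 [ 0.9909 -0.1346  0.0005]
 [ 0.0005  0.     -1.    ]] 
shift(units) [-0.0294 -0.084   3.1315] t 19.775
[-0.4036  0.4494  1.6254  0.0003  1.0663 -0.2687] 0.05024773512012009
[278.7243 211.9853] 816 [63 23] [ 0.5648 -0.1568  0.063 ]
[361.9083 214.8165] 774 [44 24] [ 0.6618 -0.1749  0.063 ]
[156.2913 260.3264] 484 [18 49] [ 0.4091 -0.202   0.063 ]
[349.8568 260.3621] 475 [17 49] [ 0.6465 -0.2342  0.063 ]
[307.5267 300.918 ] 3746 [281  30] [ 0.5901 -0.2872  0.063 ]
```

View pics/w2.png

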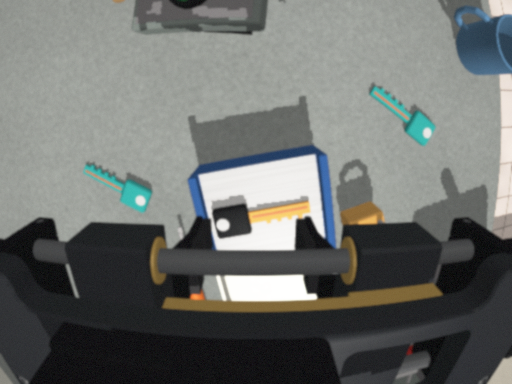

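The wrist view shows the key at (231,219)–(308,210) with the free deck end above it and the fingers at (200,245) and (312,245). The blade position agrees with the earlier measurement. I'm descending behind the key.

jog_arm:
  motion: [0,0,0.8,0,0,0,-0.15,0,0,0.8,0,0,0,-0.15,0,0,0.8,0,0,0,-0.15,0,0,0.6,0,0,0,-0.15,0,0,0.4,0,0,0,-0.15,0,0,0.15,0,0,0,-0.15,0,0,0,0,0,0,-0.15,0,0,0,0,0,0,-0.15]

```text
time: 20.82
position: [0.5441, -0.1129, 0.0792]
tool_rot: [0.754, 0.657, 0.0, 0.001]
ft_force: [-0.6, 1.1, 0.4]
grip_width: 0.0499
grip_force: 0.0
```

jog_arm:
  motion: [0,0,0.05,0,0,0,-0.15,0,0,0.04,0,0,0,-0.15,0,0,0,0,0,0,-0.15]

```text
time: 21.2
position: [0.5434, -0.1127, 0.0747]
tool_rot: [0.754, 0.657, -0.0, 0.0]
ft_force: [0.7, 0.2, -0.1]
grip_width: 0.0504
grip_force: 0.0
```

jog_arm:
  motion: [0,0,0.03,0,0,0,-0.15,-0.12,0.02,0,0,0,0,-0.15,-0.12,0.02,0,0,0,0,-0.15,-0.12,0.02,0,0,0,0,-0.15,-0.12,0.02,0,0,0,0,-0.15,-0.12,0.02,0,0,0,0,-0.15,-0.12,0.02,0,0,0,0,-0.15,-0.12,0.02,0,0,0,0,-0.15,-0.12,0.02,0,0,0,0,-0.15,-0.12,0.02,0,0,0,0,-0.15,0,0,0,0,0,0,-0.15]

```text
time: 22.58
position: [0.5448, -0.157, 0.0735]
tool_rot: [0.754, 0.657, 0.0, 0.0]
ft_force: [0.4, 0.0, -0.8]
grip_width: 0.05
grip_force: 0.0
```

Run:
```python
from h import *
go([.546,-.22,.0737])
b=robot.camera("top");cv2.imwrite("pics/c2.png",cv2.resize(b[140:230,270:390],None,fx=4,fy=4,interpolation=cv2.INTER_CUBIC))
```

```text
pos [ 0.5448 -0.157   0.0735] force [ 0.3851  0.0376 -0.7664] tool axes
 [[ 0.137   0.9906 -0.0004]
 [ 0.9906 -0.137   0.0004]
 [ 0.0004 -0.0004 -1.    ]] 
shift(units) [-1.5555  0.2443 -0.0032] t 22.575
```

View pics/c2.png

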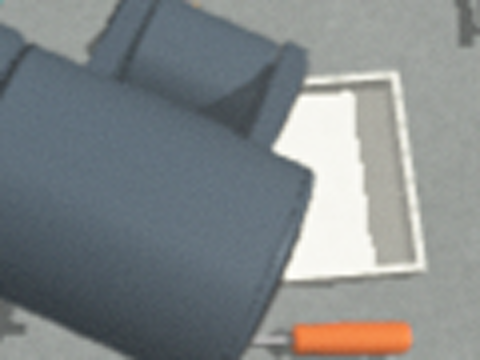

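The top view is blocked by the arm, so I'll keep pushing and check with the other cameras.

jog_arm:
  motion: [-0.13,0.02,0,0,0,0,-0.15,-0.13,0.02,0,0,0,0,-0.15,-0.13,0.02,0,0,0,0,-0.15,-0.13,0.02,0,0,0,0,-0.15,-0.13,0.02,0,0,0,0,-0.15,-0.13,0.02,0,0,0,0,-0.15,-0.13,0.02,0,0,0,0,-0.15,-0.13,0.02,0,0,0,0,-0.15,-0.13,0.02,0,0,0,0,-0.15,-0.13,0.02,0,0,0,0,-0.15,-0.13,0.02,0,0,0,0,-0.15,-0.13,0.02,0,0,0,0,-0.15]

```text
time: 24.12
position: [0.5457, -0.22, 0.0735]
tool_rot: [0.754, 0.657, -0.0, 0.0]
ft_force: [0.4, -0.2, -0.1]
grip_width: 0.0501
grip_force: 0.0
```

jog_arm:
  motion: [-0.13,0.02,0,0,0,0,-0.15,-0.13,0.02,0,0,0,0,-0.15,0,0,0,0,0,0,-0.15,0,0,0,0,0,0,-0.15]

```text
time: 24.62
position: [0.5457, -0.2299, 0.0735]
tool_rot: [0.754, 0.657, -0.0, -0.0]
ft_force: [0.5, -0.3, 1.2]
grip_width: 0.0497
grip_force: 0.0
```

Run:
```python
from h import *
s=robot.camera("scene");w=robot.camera("wrist")
s=cv2.resize(s[170:300,90:260],(523,400),interpolation=cv2.INTER_CUBIC);cv2.imwrite("pics/c3.png",np.vstack([s,cv2.resize(w[150:300,160:350],(523,200))][:1]))
cv2.imwrite("pics/w3.png",w)
```

```text
(no output)
```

View pics/c3.png

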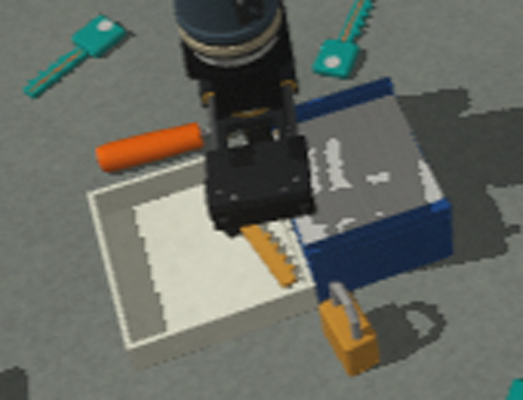

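The blade is seen in the tray at crop (270,255). I'll raise the arm and back off to check it all.

jog_arm:
  motion: [0,0,-0.5,0,0,0,-0.15,0,0,-0.8,0,0,0,-0.15,0,0,-0.8,0,0,0,-0.15,0,0,-0.8,0,0,0,-0.15,0.8,0,-0.4,0,0,0,-0.15,0.8,0,0,0,0,0,-0.15,0.8,0,0,0,0,0,-0.15,0.8,0,0,0,0,0,-0.15,0.8,0,0,0,0,0,-0.15,0,0,0,0,0,0,-0.15,0,0,0,0,0,0,-0.15]

```text
time: 26.1
position: [0.5677, -0.0718, 0.2056]
tool_rot: [0.754, 0.657, -0.0, 0.0]
ft_force: [0.4, -0.1, -0.2]
grip_width: 0.0499
grip_force: 0.0
```

Run:
```python
from h import *
s=robot.camera("scene");t=robot.camera("top")
cv2.imwrite("pics/c4.png",np.vstack([cv2.resize(s[160:320,90:390],None,fx=2,fy=2),cv2.resize(t[120:250,140:440],None,fx=2,fy=2)])[:600])
```

```text
(no output)
```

View pics/c4.png

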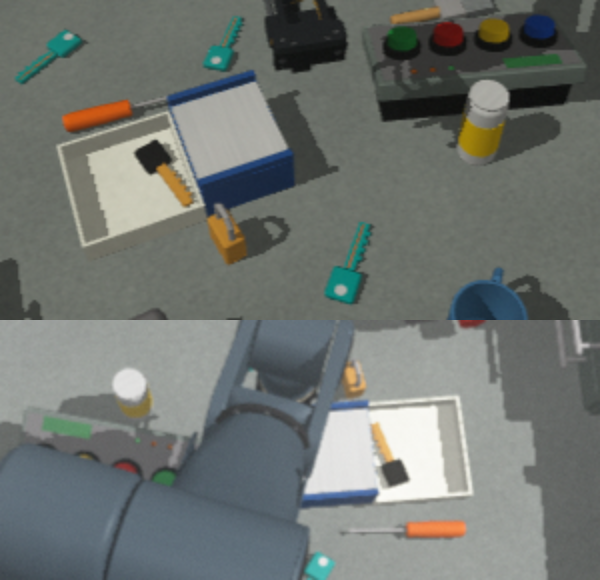

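The key lies in the tray (top crop, about (390,455)), and the padlock, spray can, screwdriver and brush are where they were. The buttons are out and the arm is clear, so I'm handing in.

```bash
python3 -c "
from rig import robot
print(robot.hand_in())"
```

```text
the job is handed in; nothing more can be done
None
```

I pressed red, yellow and blue in that order, each to its stop at about 20 N and held, pushed the key into the white tray, left green and the bystanders alone, and handed in at about 26 s; no verdict came back.

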